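# Put the lacquered cup into the UV curing box

### The arm

A 6-joint arm with a two-finger parallel gripper is mounted at the origin on a cart in front of the work surface, level with it; the furniture and walls round the work are solid. World frame = base frame: x ahead of the robot, y to its left, z up, the work surface at z = 0. Lengths are in m, angles in rad, forces in N, time in s.
With the tool pointing down it reaches from about 0.35 to 0.975 m from the base axis. Payload 17.4 kg.
Tool frame: the origin (TCP) lies at the very end of the fingers, on their centre line; the grasp point (between the pads) lies 19 mm behind it; z points along the fingers, x is the direction in which the jaws open and shut, and the axes are right-handed (so a half turn about z gives the same grasp; the last joint's range is limited). The gripper opens to 85 mm and grips with 20 to 120 N. Pads are 22 mm wide; open, the fingers measure 114 mm over their backs; the gripper's body (76 mm by 85 mm) begins 54 mm behind the grasp point. The pads swing forward as they close: fully open they stand 13 mm farther back than shut.
Start: joints at [1.292, 0.116, 1.442, -0, 1.584, -0.038], TCP at [0.161, 0.656, 0.231] pointing down, gripper open.
Joint ranges: [-2.83, 2.83], [-0.83, 2.19], [0.07, 2.5], [-1.14, 4.28], [0.01, 3], [-2.97, 2.97]. Speed limits (rad/s): [1.89, 1.89, 2.22, 3.14, 3.14, 3.14].

### API

Orientations are given as a unit quaternion [w, x, y, z].
In Python, from rig import status, imaging, ctrl gives the robot as it stands.
- The arm moves only by the tool jog_arm, never from a script. Its argument "steps" is a list of rows, each a list of 7 numbers: the shift along the tool's x, y, z in cm, then the turn, a rotation vector about the tool's x, y, z in degrees, then the gripper's target within -1 to 1 (fully open at 1, half-way at 0, shut at -1). A call has 1 to 5 rows; each row shifts and turns the commanded pose from where the row before left it, along the tool's axes as they then stand; what a row does not reach is not made up. A row lasts 1/10 s, in which the tool goes at most 50 mm and 8.59 degrees, less where a joint would pass 70% of its speed; a pose out of reach is approached as far as the arm can. A call with a gripper value outside its range is refused whole. The fingers move at their own pace and stop on an object; "force" is the grip in N (left out, the last holds). Time passes only in rows, so rows that do not move let the fingers close. It gives the time, the measured TCP pose, the force and the opening at its end, in the units of the state.
- status.sense(): the state, without advancing time (a new reading comes with each control period).
- imaging.capture(name): name is "scene" or "top" or "wrist"; returns a dict with "img" (384x512x3 uint8, blue, green, red), "K" (3x3 intrinsics, pixels), "dist_coeffs" ([k1, k2, p1, p2, k3] as OpenCV has them; the pictures are not rectified), "cam_to_world" (4x4, takes a point from camera to world coordinates); the wrist camera has in their place "mount" (4x4, takes a point from camera to tool coordinates, whose origin is the TCP and whose axes are the tool frame's). Camera axes: x right, y down, z forward; pixel columns grow to the right and rows downward; lengths in m; the calibration is good to about 2 mm. A picture is of the moment at which its call begins: read the wrist's pose just before it. There is no depth.
- ctrl.close_job(): hands the job in, once; it reports no verdict.
The state is a dict: "time_s": time; "joint_pos": joint angles; "joint_velocities": joint speeds; "joint_torque": joint torques, N m; "position": TCP position; "orientation": TCP orientation; "contact_force": force on the tool from outside, world axes, zero at the start; "ft_torque": the same for the moment, N m; "finger_gap": finger opening in m.
Only numpy, scipy, OpenCV 4.12 (cv2) and the standard library are available. Lean on these libraries where they do the work, as an engineer would, in place of code of your own. Each camera call takes 0.05 s, during which the arm holds its last target.

### The job

The turned wooden cup on the pull-out tray of the curing box has a wet coat of lacquer and is to be cured. Lift the amber sash right up by its bar, push the tray fully home by its handle, then lower the sash gently until it is fully shut. Do not touch the cup with the robot or upset it, and leave the lacquer pot, brush and sanding block beside the box where they are.

Things in the scene. Friction and masses are not known exactly. Their poses are not given: they have to be found in the camera images.
- cure_box: Grey bench-top curing box, fixed to the bench, 278 mm wide (y), 190 mm deep (x), roof at 194 mm, with fins to 204 mm. Origin on the bench top under the middle of the sash's plane; its x axis points into the box (away from the robot), y to the left, z up. Two aluminium guide channels stand at y = +-127 mm (24 mm deep in x, 266 mm high). The opening behind the sash is 220 mm wide, its ceiling 160 mm above the bench.
- sash (a joint): Height of the amber sash above fully shut, m: 0 shut, 0.105 at its upper stop. It slides straight up and down and stays by friction at any height: lifting takes about 14 N, pushing down about 4 N. Frame 250 mm wide, 12 mm thick, 165 mm high; shut, its lower edge is 40 mm above the bench (4 mm over the tray's floor), its upper edge 205 mm.
- sash_handle (a point): Centre of the sash's lift bar: black round bar 14 mm thick, 130 mm long along the box's y, on two posts (110 mm apart) directly over the sash, its centre 35 mm above the sash's upper edge: 240 mm above the bench when shut, 345 mm when fully up. It moves with the sash; its axes are those of the box. It can be pinched from above, fingers before and behind.
- tray (a joint): How far the tray is pulled out, m: 0 fully home, 0.125 fully out. It slides along the box's x; pushing takes about 3 N. Flat steel floor 190 x 210 mm, 5 mm thick, its top 36 mm above the bench; grey front plate 236 mm wide, 8 mm thick, upper edge 51 mm above the bench; the floor and its edges pass under the shut sash.
- tray_handle (a point): Centre of the tray's handle: black round bar 12 mm thick, 124 mm long along the box's y, 42 mm above the bench, 40 mm in front of the front plate (34 mm clear gap) on two stems 100 mm apart. Tray home: 78 mm in front of the sash's plane. It moves with the tray; its axes are those of the box.
- tray_floor (a point): Centre of the tray floor's upper face; moves with the tray; axes those of the box. The floor reaches 95 mm either way in x and 105 mm in y.
- cup: The work: pale turned wooden cup, 44 mm in diameter, 85 mm high, standing upright and loose on the tray in front of the sash. Origin at the centre of its foot, z up. Wet: not to be touched.
- lacquer_pot: Bystander: small brown and cream pot, 56 mm in diameter, 56 mm high, on the bench to the right of the box. Origin at the centre of its foot.
- brush: Bystander: flat brush with a red handle, 176 x 43 x 15 mm, lying left of the tray. Origin under its middle.
- sander: Bystander: wooden sanding block with blue and pink ends, 88 x 22 x 18 mm, lying left of the box. Origin under its middle.

How it is judged:
By the outcome, as a careful person would: the job done as asked, in the order asked, and still so for the second after the job is handed in, with the robot touching nothing.
It also fails if it takes over 58 s, if anything falls off the work surface, if the arm or the gripper's body presses on something with over 40 N, if the wrist force passes 120 N, or if a joint passes its speed limit or range.

## Working session

There is one attempt and no reset: what is moved stays moved. The work goes in short steps, Python scripts to look and compute and a tool call to move; the robot and the scene stay as the last step left them, time stands still between calls to the robot, and variables do not carry over. Pictures are saved under pics/ and viewed, and the job is handed in when it is done.

Besides the shell and the picture viewer there is one more tool, called after "Emit:" in YAML: its name, and indented under it one key for each argument. jog_arm: Moves the arm, as the interface text tells. Its arguments: {"type":"object","properties":{"steps":{"type":"array"},"force":{"type":"number"}},"required":["steps"]}

```bash
mkdir -p pics; ls
python3 - <<'E'
from rig import status, imaging
import cv2, numpy as np
s=status.sense(); print({k:np.round(v,4).tolist() for k,v in s.items()})
for n in ("scene","top"):
    d=imaging.capture(n); cv2.imwrite(f"pics/{n}0.png",d["img"]); np.savez(f"{n}0.npz",**d)
    print(n,d["K"],d["dist_coeffs"],d["cam_to_world"])
E
```

```text
pics
{'time_s': 0.0, 'joint_pos': [1.2922, 0.1165, 1.4423, -0.0, 1.584, -0.0378], 'joint_velocities': [-0.0016, -0.0014, 0.0001, 0.0012, -0.0022, 0.0007], 'joint_torque': [-0.0004, -73.1979, -63.2504, -0.0001, 0.0061, 0.0], 'position': [0.1609, 0.6553, 0.2306], 'orientation': [0.0004, 0.7869, 0.6171, -0.0005], 'contact_force': [-0.1441, -0.7537, 0.1853], 'ft_torque': [-0.0384, 0.0041, 0.0619], 'finger_gap': 0.0857}
scene [[350.60292966   0.         252.17859856]
 [  0.         350.60292966 190.58299943]
 [  0.           0.           1.        ]] [-0.08621901  0.          0.          0.          0.        ] [[-0.64019251 -0.58951293  0.4925729   0.24110318]
 [-0.76806304  0.47844197 -0.42564356  0.40882178]
 [ 0.01525484 -0.65082086 -0.75907806  0.79676176]
 [ 0.          0.          0.          1.        ]]
top [[371.38232379   0.         251.36108673]
 [  0.         371.38232379 186.01653188]
 [  0.           0.           1.        ]] [0.03971429 0.         0.         0.         0.        ] [[-0.17344356 -0.92536831  0.33706204  0.2678486 ]
 [-0.98482344  0.16516701 -0.05331648  0.06770502]
 [-0.00633415 -0.341194   -0.93997156  1.1881861 ]
 [ 0.          0.          0.          1.        ]]
```

View pics/scene0.png

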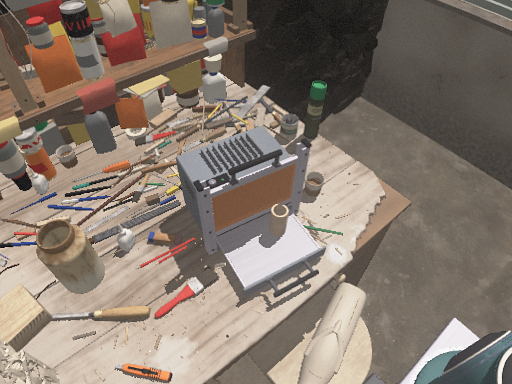

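View pics/top0.png

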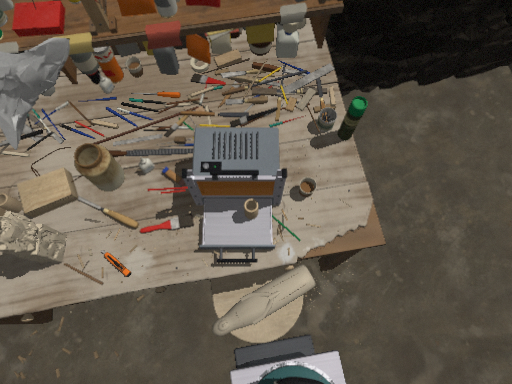

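The scene view shows the box around (240,180), the tray handle around (293,278) and the cup at (280,220). In the top view the box is at (237,160) and the tray handle at (235,262). I'll zoom in.

Run:
```python
import cv2
a=cv2.imread("pics/scene0.png")[115:305,165:335]; cv2.imwrite("pics/sc_z.png",cv2.resize(a,None,fx=3.1,fy=3.1,interpolation=cv2.INTER_CUBIC))
a=cv2.imread("pics/top0.png")[115:275,175:325]; cv2.imwrite("pics/tp_z.png",cv2.resize(a,None,fx=3.7,fy=3.7,interpolation=cv2.INTER_CUBIC))
```

```text
(no output)
```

View pics/sc_z.png

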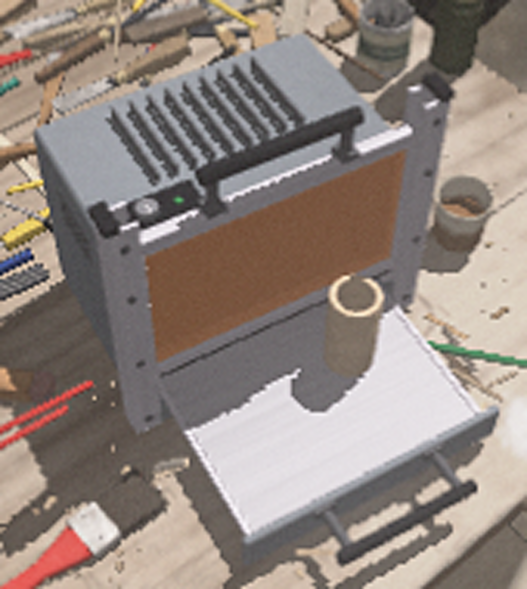

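View pics/tp_z.png

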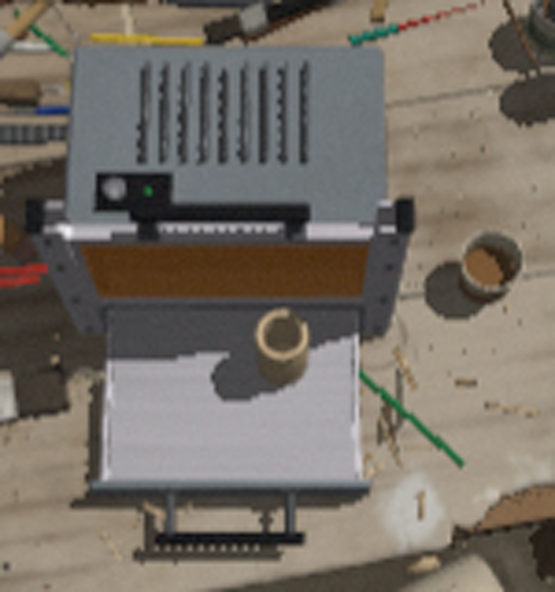

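```bash
cat > h.py <<'E'
import numpy as np, cv2
from scipy.spatial.transform import Rotation as R
def ray(d,uv,T=None):
    T=d["cam_to_world"] if T is None else T
    p=cv2.undistortPoints(np.array([[uv]],float),d["K"],d["dist_coeffs"])[0,0]
    v=T[:3,:3]@np.array([p[0],p[1],1]); return T[:3,3],v/np.linalg.norm(v)
def tri(rays):
    A=np.zeros((3,3));b=np.zeros(3)
    for o,v in rays:
        P=np.eye(3)-np.outer(v,v);A+=P;b+=P@o
    x=np.linalg.solve(A,b); return x,[np.linalg.norm(np.cross(x-o,v)) for o,v in rays]
def plane(r,z): o,v=r; return o+v*(z-o[2])/v[2]
E
python3 - <<'E'
from h import *
s=np.load("scene0.npz");t=np.load("top0.npz")
S=lambda u,v:ray(s,((u+.5)/3.1-.5+165,(v+.5)/3.1-.5+115))
T=lambda u,v:ray(t,((u+.5)/3.7-.5+175,(v+.5)/3.7-.5+115))
P={}
for n,a,b in [("barL",(205,176),(134,213)),("barR",(356,117),(307,213)),("thL",(345,553),(158,538)),("thR",(472,489),(301,538)),
 ("cuprim",(355,297),(281,331)),("guideL",(104,217),(36,215)),("guideR",(436,85),(403,214)),("plateL",(247,540),(95,487)),("plateR",(494,411),(368,487))]:
    x,e=tri([S(*a),T(*b)]);P[n]=x; print(n,x.round(4),np.round(e,4))
for a,b in (("barL","barR"),("thL","thR"),("guideL","guideR"),("plateL","plateR")):
    d=P[a]-P[b]; print(a,np.linalg.norm(d),np.degrees(np.arctan2(-d[0],d[1])),(P[a]+P[b])/2)
E
```

```text
barL [0.6534 0.1144 0.2693] [0.0016 0.0016]
barR [ 0.6347 -0.0082  0.264 ] [0.0004 0.0004]
thL [0.4569 0.1457 0.0552] [0.0009 0.0009]
thR [0.4378 0.0301 0.0412] [0.0016 0.0016]
cuprim [0.5928 0.0187 0.1185] [0.002 0.002]
guideL [0.6676 0.1854 0.2648] [0.0002 0.0002]
guideR [ 0.6212 -0.0761  0.266 ] [0.0001 0.0001]
plateL [0.5101 0.1922 0.05  ] [0.0007 0.0007]
plateR [ 0.4708 -0.0316  0.0472] [0.0006 0.0006]
barL 0.1241803322360384 -8.668588297088077 [0.64408828 0.05310041 0.26661386]
thL 0.11796516850812325 -9.366606965888455 [0.44732816 0.08793716 0.04821365]
guideL 0.26557422102819783 -10.060903521975018 [0.64440121 0.05464593 0.26539722]
plateL 0.2272505811242476 -9.957934401371615 [0.49043377 0.08031965 0.04859506]
```

Emit:
jog_arm:
  steps:
    - [0,0,-2,0,0,0,1]
    - [0,1,-3.5,0,0,1,1]
    - [0,2,-3.5,0,0,2,1]
    - [0,3,-3.5,0,0,2.5,1]
    - [0,4,-2,0,0,3.5,1]
  force: 60

```text
time_s: 0.6
position: [0.2566, 0.6262, 0.3792]
orientation: [-0.001, 0.833, 0.553, 0.001]
contact_force: [0.8, 0.5, 0.3]
finger_gap: 0.0853
```

Emit:
jog_arm:
  steps:
    - [0,4.5,0,0,0,4,1]
    - [0,4.5,0,0,0,4,1]
    - [0,4.5,0,0,0,4,1]
    - [0,4.5,0,0,0,4,1]
    - [0,4.5,0,0,0,4,1]

```text
time_s: 1.1
position: [0.4503, 0.5104, 0.3757]
orientation: [0.0, 0.917, 0.399, -0.0]
contact_force: [0.5, 0.6, 0.1]
finger_gap: 0.0854
```

Emit:
jog_arm:
  steps:
    - [0,4.5,0,0,0,4,1]
    - [0,4.5,0,0,0,4,1]
    - [0,4.5,0,0,0,4,1]
    - [0,4.5,0,0,0,4,1]
    - [0,4.5,0,0,0,4,1]

```text
time_s: 1.6
position: [0.5913, 0.3364, 0.3756]
orientation: [0.0, 0.972, 0.234, -0.0]
contact_force: [-0.2, -0.0, 0.1]
finger_gap: 0.0852
```

Emit:
jog_arm:
  steps:
    - [-1.2,3.9,0,0,0,5.3,1]
    - [-0.8,4.0,0,0,0,5.3,1]
    - [-0.4,4.1,0,0,0,5.3,1]
    - [-0.1,4.1,0,0,0,5.3,1]
    - [0.3,4.1,0,0,0,5.3,1]

```text
time_s: 2.1
position: [0.6272, 0.1348, 0.376]
orientation: [0.0, 1.0, 0.004, -0.0]
contact_force: [0.3, -0.2, -0.4]
finger_gap: 0.0852
```

Emit:
jog_arm:
  steps:
    - [0.7,4.0,0,0,0,5.3,1]
    - [0.6,2.5,0,0,0,5.3,1]
    - [0,0,0,0,0,0,1]
    - [0,0,0,0,0,0,1]

```text
time_s: 2.5
position: [0.6387, 0.0709, 0.376]
orientation: [-0.0, 0.996, -0.086, -0.0]
contact_force: [-0.4, -0.1, -0.2]
finger_gap: 0.085
```

Run:
```python
from rig import status, imaging
import cv2, numpy as np
s=status.sense(); print({k:np.round(v,4).tolist() for k,v in s.items()})
d=imaging.capture("wrist"); cv2.imwrite("pics/w1.png",d["img"]); np.savez("w1.npz",p=s["position"],q=s["orientation"],**d); print(d["mount"].round(3))
d=imaging.capture("scene"); cv2.imwrite("pics/s1.png",d["img"])
```

```text
{'time_s': 2.5, 'joint_pos': [0.0708, 0.0445, 1.2856, 0.0002, 1.8121, 0.2433], 'joint_velocities': [0.0267, -0.0013, -0.0023, 0.0035, 0.0013, -0.005], 'joint_torque': [-2.5961, -66.9917, -63.2872, -0.1483, -0.007, 0.1977], 'position': [0.6387, 0.0709, 0.376], 'orientation': [-0.0001, 0.9963, -0.0861, -0.0003], 'contact_force': [-0.3679, -0.1298, -0.2031], 'ft_torque': [0.0636, 0.0194, 0.0343], 'finger_gap': 0.085}
[[ 1.    -0.     0.001  0.   ]
 [ 0.     0.962  0.273 -0.069]
 [-0.001 -0.273  0.962 -0.142]
 [ 0.     0.     0.     1.   ]]
```

View pics/w1.png

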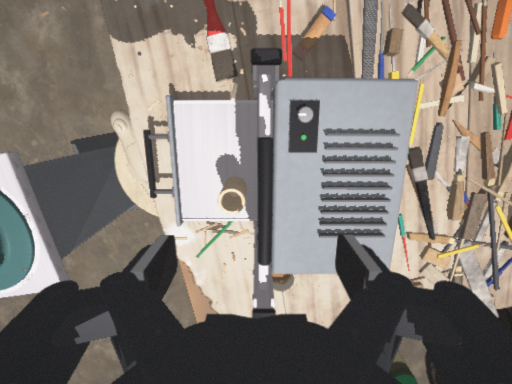

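View pics/s1.png

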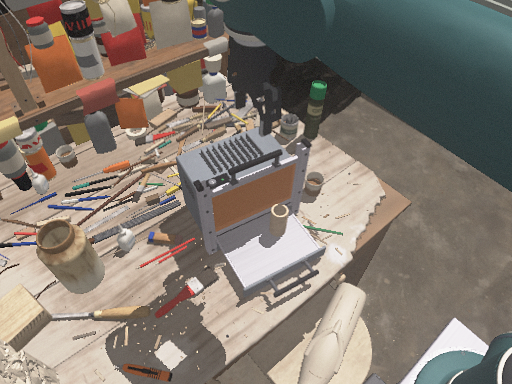

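The wrist view shows the lift bar running straight up the image at u≈264, v from 138 to 265. The tray handle is at u≈152, v from 131 to 196, and the cup rim is at (231,199).

```bash
cat >> h.py <<'E'
def wT(d):
    q=d["q"];M=np.eye(4);M[:3,:3]=R.from_quat([q[1],q[2],q[3],q[0]]).as_matrix();M[:3,3]=d["p"];return M@d["mount"]
def intool(d,P):
    M=np.eye(4);q=d["q"];M[:3,:3]=R.from_quat([q[1],q[2],q[3],q[0]]).as_matrix();return M[:3,:3].T@(np.asarray(P)-d["p"])
E
python3 - <<'E'
from h import *
d=np.load("w1.npz");W=wT(d);r=lambda u,v:ray(d,(u,v),W)
g=cv2.cvtColor(d["img"],cv2.COLOR_BGR2GRAY)
for v in (150,170,190,205,220,235,250): 
    row=g[v,245:285]; m=np.where(row<45)[0]+245; print(v,m.min() if len(m) else None,m.max() if len(m) else None)
a=plane(r(264.5,138),.267);b=plane(r(264.5,265),.267);print(a,b,(a+b)/2,np.linalg.norm(a-b),np.degrees(np.arctan2(b[0]-a[0],a[1]-b[1])))
for p,z in (((267,55),.266),((264,313),.266),((148,131),.042),((154,196),.042)): print(plane(r(*p),z))
s=np.load("scene0.npz");t=np.load("top0.npz")
S=lambda u,v:ray(s,((u+.5)/3.1-.5+165,(v+.5)/3.1-.5+115))
T=lambda u,v:ray(t,((u+.5)/3.7-.5+175,(v+.5)/3.7-.5+115))
for n,l in (("barL",[S(205,176),T(134,213),r(264.5,138)]),("barR",[S(356,117),T(307,213),r(264.5,265)]),("cup",[S(355,297),T(281,331),r(231.5,199)])):
    x,e=tri(l);print(n,x,np.round(e,4),intool(d,x))
E
```

```text
150 259 260
170 259 271
190 259 261
205 259 260
220 259 260
235 259 260
250 259 259
[0.65510453 0.11747668 0.267     ] [ 0.6337009  -0.01208986  0.267     ] [0.64440271 0.05269341 0.267     ] 0.131322512050882 -9.380212624033563
[0.66873234 0.18628508 0.266     ]
[ 0.6231521  -0.07292958  0.266     ]
[0.46186608 0.14540556 0.042     ]
[0.4402438  0.02952956 0.042     ]
barL [0.65428204 0.11539555 0.26835072] [0.0027 0.001  0.0023] [ 0.00778854 -0.04646726  0.10760827]
barR [ 0.63366786 -0.0087529   0.26690837] [0.0022 0.001  0.0029] [0.00877659 0.07937722 0.10904067]
cup [0.59230176 0.01991441 0.11922953] [0.0023 0.0022 0.0019] [-0.0368051   0.05824154  0.2567485 ]
```

Emit:
jog_arm:
  steps:
    - [0.8,1.7,0,0,0,0.2,1]
    - [0,0,2.5,0,0,0,1]
    - [0,0,3.5,0,0,0,1]
    - [0,0,3.5,0,0,0,1]
    - [0,0,2.5,0,0,0,1]

```text
time_s: 3.1
position: [0.6433, 0.0531, 0.2537]
orientation: [0.0, 0.996, -0.087, -0.001]
contact_force: [0.1, -0.5, -0.8]
finger_gap: 0.0851
```

Emit:
jog_arm:
  steps:
    - [0,0,0.5,0,0,0,1]
    - [0,0,0,0,0,0,0]
    - [0,0,0,0,0,0,-0.5]
    - [0,0,0,0,0,0,-1]
    - [0,0,0,0,0,0,-1]
  force: 80

```text
time_s: 3.6
position: [0.644, 0.053, 0.2526]
orientation: [-0.0, 0.996, -0.088, 0.001]
contact_force: [-0.9, -0.2, -0.5]
finger_gap: 0.0286
```

Emit:
jog_arm:
  steps:
    - [0,0,0,0,0,0,-1]
    - [0,0,0,0,0,0,-1]
    - [0,0,0,0,0,0,-1]
    - [0,0,0,0,0,0,-1]
    - [0,0,0,0,0,0,-1]

```text
time_s: 4.1
position: [0.6443, 0.0529, 0.2521]
orientation: [-0.0, 0.996, -0.088, 0.001]
contact_force: [5.7, -0.7, 2.7]
finger_gap: 0.0112
```

Emit:
jog_arm:
  steps:
    - [0,0,-0.3,0,0,0,-1]
    - [0,0,-0.7,0,0,0,-1]
    - [0,0,-1,0,0,0,-1]
    - [0,0,-1,0,0,0,-1]

```text
time_s: 4.5
position: [0.6442, 0.0529, 0.2797]
orientation: [0.0, 0.996, -0.088, -0.0]
contact_force: [13.0, -0.4, -14.5]
finger_gap: 0.0112
```

Run:
```python
from rig import status, imaging
import cv2, numpy as np
d=imaging.capture("scene"); cv2.imwrite("pics/s2.png",cv2.resize(d["img"][40:305,165:335],None,fx=2.2,fy=2.2,interpolation=cv2.INTER_CUBIC))
```

```text
(no output)
```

View pics/s2.png

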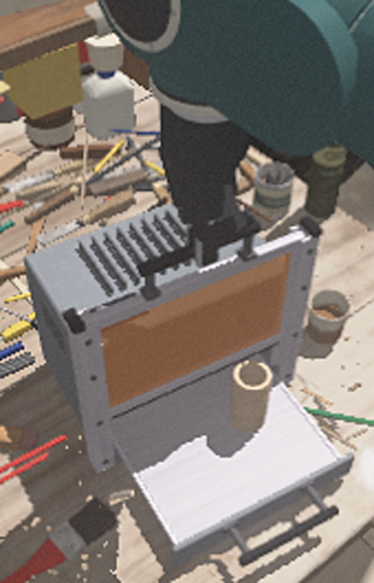

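The sash is rising with the bar between the pads, at about 14 N as expected. I'll go on up, shifting slightly in x to ease the side load.

Emit:
jog_arm:
  steps:
    - [0.05,0,-1,0,0,0,-1]
    - [0.05,0,-1,0,0,0,-1]
    - [0,0,-1,0,0,0,-1]
    - [0,0,-1,0,0,0,-1]
    - [0,0,-0.5,0,0,0,-1]

```text
time_s: 5.05
position: [0.6443, 0.0529, 0.3273]
orientation: [-0.0, 0.996, -0.088, -0.0]
contact_force: [-4.7, 1.7, -14.0]
finger_gap: 0.0114
```

Emit:
jog_arm:
  steps:
    - [0,0,-0.3,0,0,0,-1]
    - [0,0,-0.2,0,0,0,-1]
    - [0,0,-0.1,0,0,0,-1]

```text
time_s: 5.35
position: [0.6443, 0.0529, 0.3317]
orientation: [0.0, 0.996, -0.088, -0.001]
contact_force: [-3.6, 1.8, -22.8]
finger_gap: 0.0108
```

Emit:
jog_arm:
  steps:
    - [0,0,-0.1,0,0,0,-1]
    - [0,0,-0.1,0,0,0,-1]
    - [0,0,0,0,0,0,-1]

```text
time_s: 5.65
position: [0.6443, 0.0529, 0.3317]
orientation: [0.0, 0.996, -0.088, -0.002]
contact_force: [-4.2, 1.9, -30.5]
finger_gap: 0.0114
```

The sash is at its upper stop: z no longer changes while the force climbs. Now I ease off and release.

Emit:
jog_arm:
  steps:
    - [0,0,0.2,0,0,0,-1]
    - [0,0,0.1,0,0,0,-1]
    - [0,0,0,0,0,0,0]
    - [0,0,0,0,0,0,1]
    - [0,0,0,0,0,0,1]

```text
time_s: 6.15
position: [0.645, 0.0527, 0.333]
orientation: [-0.0, 0.996, -0.088, 0.002]
contact_force: [-0.2, 0.3, -0.2]
finger_gap: 0.0544
```

Emit:
jog_arm:
  steps:
    - [0,0,0,0,0,0,1]
    - [0,0,0,0,0,0,1]
    - [0,0,0,0,0,0,1]
    - [0,0,-1,0,0,0,1]
    - [0,0,-2,0,0,0,1]

```text
time_s: 6.65
position: [0.6444, 0.0528, 0.3608]
orientation: [0.0, 0.996, -0.088, -0.001]
contact_force: [0.2, 0.4, -0.3]
finger_gap: 0.0856
```

Emit:
jog_arm:
  steps:
    - [0,0,-2,0,0,0,1]
    - [0,0,-2,0,0,0,1]
    - [0,0,-1,0,0,0,1]
    - [0,0,0,0,0,0,1]

```text
time_s: 7.05
position: [0.6448, 0.0528, 0.4131]
orientation: [-0.0, 0.996, -0.088, 0.001]
contact_force: [-0.9, 0.4, 0.5]
finger_gap: 0.0852
```

Run:
```python
from rig import status, imaging
import cv2, numpy as np
s=status.sense(); print(s["position"],s["contact_force"],s["joint_pos"])
for n in ("scene","top","wrist"):
    d=imaging.capture(n); cv2.imwrite(f"pics/{n}3.png",d["img"]); np.savez(f"{n}3.npz",p=s["position"],q=s["orientation"],**d)
```

```text
[0.64481913 0.05282689 0.41306739] [-0.85330937  0.44741869  0.54017158] [ 4.23302062e-02  6.37439345e-02  1.20566830e+00 -2.74919379e-05
  1.86979908e+00  2.18561224e-01]
```

View pics/scene3.png

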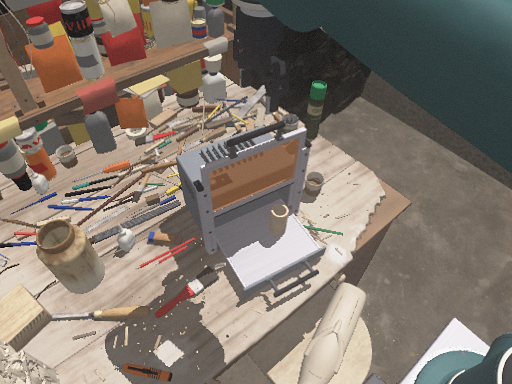

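View pics/wrist3.png

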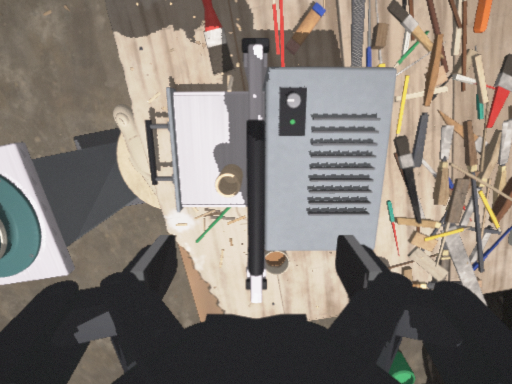

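The sash is fully up: in the scene view the bar is at (262,137) and the glazing clears the cup. Next I close the fingers, go in front of the tray handle, tilt the wrist back about 15°, and push.

Emit:
jog_arm:
  steps:
    - [-2.6,0,0,0,0,0,1]
    - [-4.5,0,0,0,0,0,-1]
    - [-4.5,0,0,0,0,0,-1]
    - [-4.5,0,0,0,0,0,-1]
    - [-4.5,0,0,0,0,0,-1]

```text
time_s: 7.7
position: [0.44, 0.089, 0.41]
orientation: [0.0, 0.996, -0.088, -0.001]
contact_force: [1.0, 1.4, 0.1]
finger_gap: 0.0277
```

Emit:
jog_arm:
  steps:
    - [-3,0,0,0,0,0,-1]
    - [0,0,3,0,0,0,-1]
    - [0,0,4.5,0,0,0,-1]
    - [0,0,4.5,0,0,0,-1]
    - [0,0,4.5,0,0,0,-1]

```text
time_s: 8.2
position: [0.4117, 0.0941, 0.2436]
orientation: [0.0, 0.996, -0.088, -0.0]
contact_force: [0.4, 0.3, 0.5]
finger_gap: 0.0001
```

Emit:
jog_arm:
  steps:
    - [0,0,4.5,0,0,0,-1]
    - [0,0,4.5,0,0,0,-1]
    - [0,0,3,0,0,0,-1]
    - [0,0,0,0,7.5,0,-1]
    - [0,0,0,0,7.5,0,-1]

```text
time_s: 8.7
position: [0.412, 0.0938, 0.1238]
orientation: [0.012, 0.988, -0.088, 0.13]
contact_force: [0.6, 0.0, 1.2]
finger_gap: 0.0001
```

Run:
```python
from rig import status, imaging
import cv2, numpy as np
s=status.sense(); print(s["position"],s["orientation"],s["contact_force"],s["joint_pos"])
for n in ("scene","top","wrist"):
    d=imaging.capture(n); cv2.imwrite(f"pics/{n}4.png",d["img"]); np.savez(f"{n}4.npz",p=s["position"],q=s["orientation"],**d)
```

```text
[0.4120255  0.09375053 0.12382243] [ 0.01222848  0.98753291 -0.08752071  0.13026639] [0.6372859  0.04731403 1.15212539] [ 0.23549704 -0.60562592  2.22583146 -0.10994742  1.28225417  0.43092774]
```

View pics/scene4.png

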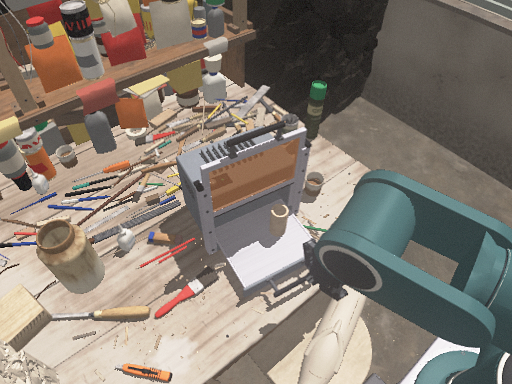

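View pics/wrist4.png

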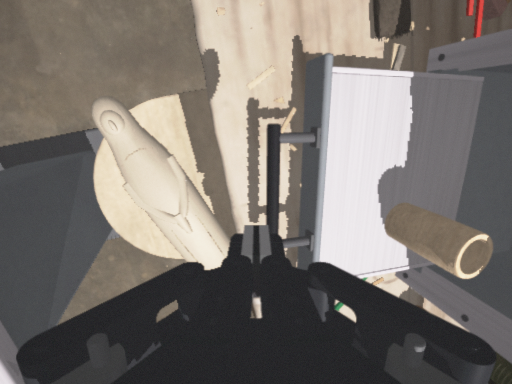

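The scene view shows the hand at about (330,280), in front of the handle. The wrist view shows the handle at u≈273, v from 125 to 240, with the fingers on its robot side. Now I lower it straight down.

Emit:
jog_arm:
  steps:
    - [-0.6,0,2.3,0,0,0,-1]
    - [-0.6,0,2.3,0,0,0,-1]
    - [-0.6,0,2.3,0,0,0,-1]

```text
time_s: 9.15
position: [0.4128, 0.094, 0.0541]
orientation: [0.011, 0.988, -0.087, 0.128]
contact_force: [0.8, 0.1, -0.0]
finger_gap: -0.0001
```

Emit:
jog_arm:
  steps:
    - [-0.4,0,1.4,0,0,0,-1]
    - [-0.2,0,0.7,0,0,0,-1]
    - [0,0,0,0,0,0,-1]

```text
time_s: 9.45
position: [0.4121, 0.094, 0.0323]
orientation: [0.012, 0.988, -0.087, 0.128]
contact_force: [0.2, 0.1, 0.3]
finger_gap: -0.0001
```

Run:
```python
from rig import status, imaging
import cv2, numpy as np
s=status.sense(); print(s["position"],s["orientation"],s["contact_force"],s["joint_pos"])
d=imaging.capture("wrist"); cv2.imwrite(f"pics/w5.png",d["img"])
d=imaging.capture("scene"); cv2.imwrite(f"pics/s5.png",cv2.resize(d["img"][180:330,200:380],None,fx=3,fy=3))
```

```text
[0.41211367 0.09396171 0.03225016] [ 0.0117943   0.98780252 -0.08742364  0.1283128 ] [0.24892362 0.10639767 0.31923024] [ 0.23434409 -0.52241906  2.32831357 -0.11562673  1.10099556  0.45112031]
```

View pics/w5.png

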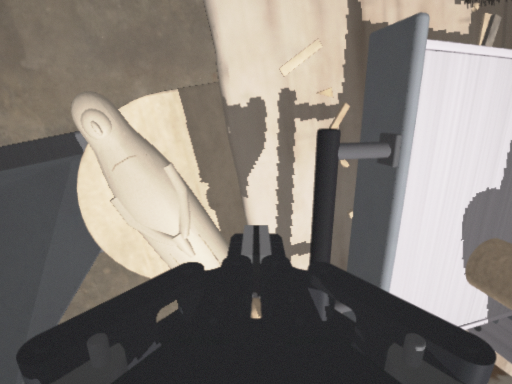

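View pics/s5.png

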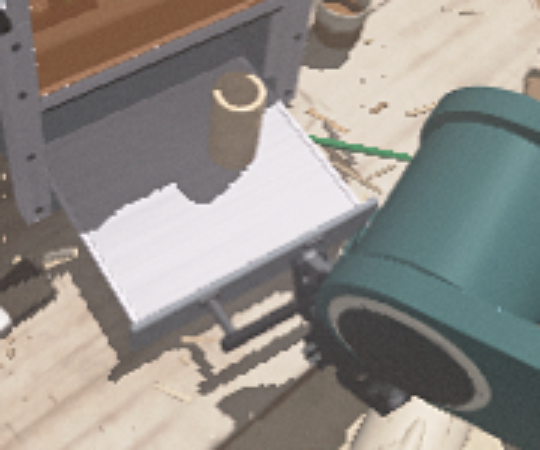

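Emit:
jog_arm:
  steps:
    - [0.2,0,0.05,0,0,0,-1]
    - [0.3,0,0.08,0,0,0,-1]
    - [0.3,0,0.08,0,0,0,-1]
    - [0.3,0,0.08,0,0,0,-1]
    - [0.2,0,0.05,0,0,0,-1]

```text
time_s: 10.05
position: [0.426, 0.0918, 0.0333]
orientation: [0.011, 0.988, -0.087, 0.13]
contact_force: [-0.9, -0.4, -0.3]
finger_gap: -0.0
```

Emit:
jog_arm:
  steps:
    - [0.2,0,0.05,0,0,0,-1]
    - [0.2,0,0.05,0,0,0,-1]
    - [0.2,0,0.05,0,0,0,-1]
    - [0.2,0,0.05,0,0,0,-1]
    - [0.2,0,0.05,0,0,0,-1]

```text
time_s: 10.55
position: [0.4358, 0.09, 0.0333]
orientation: [0.011, 0.988, -0.087, 0.13]
contact_force: [-2.0, 0.4, 1.3]
finger_gap: 0.0002
```

Emit:
jog_arm:
  steps:
    - [0.2,0,0.05,0,0,0,-1]
    - [0.25,0,0.07,0,0,0,-1]
    - [0.3,0,0.08,0,0,0,-1]
    - [0.35,0,0.09,0,0,0,-1]
    - [0.35,0,0.09,0,0,0,-1]

```text
time_s: 11.05
position: [0.4508, 0.0873, 0.0334]
orientation: [0.011, 0.988, -0.087, 0.13]
contact_force: [-3.3, 1.6, -1.0]
finger_gap: -0.0
```

Run:
```python
from rig import status, imaging
import cv2, numpy as np
s=status.sense(); print(s["position"],s["contact_force"])
d=imaging.capture("scene"); cv2.imwrite(f"pics/s6.png",cv2.resize(d["img"][180:330,200:380],None,fx=3,fy=3))
```

```text
[0.45079515 0.08734235 0.03342942] [-3.26547867  1.6460544  -0.97738874]
```

View pics/s6.png

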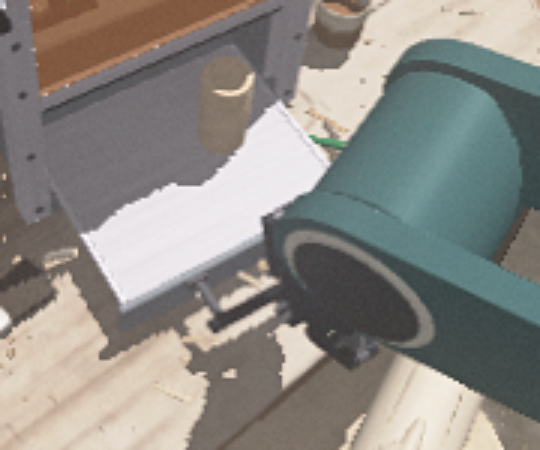

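The tray is moving at about 3 N, and the cup rides along upright at (225,105) in the zoomed crop.

Emit:
jog_arm:
  steps:
    - [0.35,0,0.09,0,0,0,-1]
    - [0.35,0,0.09,0,0,0,-1]
    - [0.35,0,0.09,0,0,0,-1]
    - [0.35,0,0.09,0,0,0,-1]
    - [0.35,0,0.09,0,0,0,-1]

```text
time_s: 11.6
position: [0.4686, 0.0842, 0.0336]
orientation: [0.011, 0.988, -0.087, 0.13]
contact_force: [-1.6, 0.9, -0.9]
finger_gap: 0.0004
```

Emit:
jog_arm:
  steps:
    - [0.35,0,0.09,0,0,0,-1]
    - [0.35,0,0.09,0,0,0,-1]
    - [0.35,0,0.09,0,0,0,-1]
    - [0.35,0,0.09,0,0,0,-1]
    - [0.35,0,0.09,0,0,0,-1]

```text
time_s: 12.1
position: [0.4864, 0.081, 0.0338]
orientation: [0.012, 0.988, -0.087, 0.13]
contact_force: [-3.6, 1.5, -2.1]
finger_gap: 0.0
```

Emit:
jog_arm:
  steps:
    - [0.35,0,0.09,0,0,0,-1]
    - [0.35,0,0.09,0,0,0,-1]
    - [0.35,0,0.09,0,0,0,-1]
    - [0.35,0,0.09,0,0,0,-1]
    - [0.35,0,0.09,0,0,0,-1]

```text
time_s: 12.6
position: [0.5042, 0.0778, 0.0341]
orientation: [0.012, 0.988, -0.087, 0.13]
contact_force: [-2.6, 0.3, -1.5]
finger_gap: 0.0001
```

Emit:
jog_arm:
  steps:
    - [0.35,0,0.09,0,0,0,-1]
    - [0.35,0,0.09,0,0,0,-1]
    - [0.35,0,0.09,0,0,0,-1]
    - [0.35,0,0.09,0,0,0,-1]
    - [0.3,0,0.08,0,0,0,-1]

```text
time_s: 13.1
position: [0.5215, 0.0748, 0.0342]
orientation: [0.011, 0.988, -0.087, 0.13]
contact_force: [-2.3, 1.1, -0.8]
finger_gap: 0.0
```

Run:
```python
from rig import status, imaging
import cv2, numpy as np
s=status.sense(); print(s["position"],s["contact_force"],s["joint_pos"])
d=imaging.capture("scene"); cv2.imwrite(f"pics/s7.png",cv2.resize(d["img"][110:310,165:365],None,fx=2.9,fy=2.9))
```

```text
[0.52149245 0.07475245 0.03419237] [-2.25479748  1.14058014 -0.78172213] [ 0.13796713 -0.23879523  2.12576157 -0.09479257  1.00714542  0.35490999]
```

View pics/s7.png

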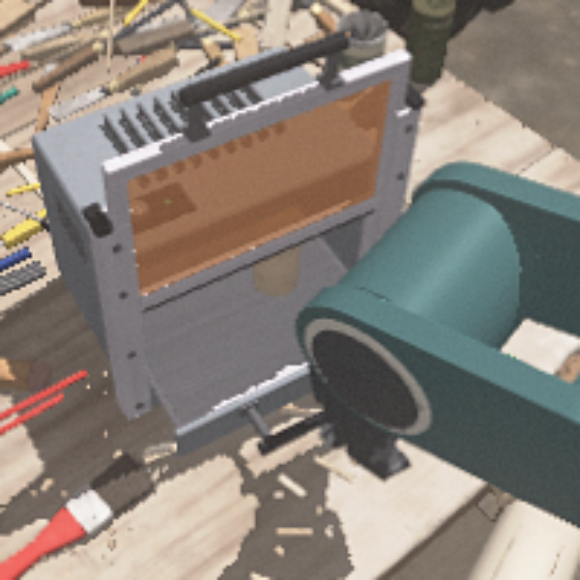

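Emit:
jog_arm:
  steps:
    - [0.3,0,0.08,0,0,0,-1]
    - [0.3,0,0.08,0,0,0,-1]
    - [0.3,0,0.08,0,0,0,-1]
    - [0.3,0,0.08,0,0,0,-1]
    - [0.3,0,0.08,0,0,0,-1]

```text
time_s: 13.65
position: [0.5368, 0.0721, 0.0343]
orientation: [0.011, 0.988, -0.087, 0.13]
contact_force: [-2.5, 1.6, 0.0]
finger_gap: -0.0003
```

Emit:
jog_arm:
  steps:
    - [0.25,0,0.07,0,0,0,-1]
    - [0.25,0,0.07,0,0,0,-1]
    - [0.2,0,0.05,0,0,0,-1]
    - [0.15,0,0.04,0,0,0,-1]
    - [0.1,0,0.03,0,0,0,-1]

```text
time_s: 14.15
position: [0.5463, 0.0704, 0.0342]
orientation: [0.011, 0.988, -0.087, 0.13]
contact_force: [-1.7, 0.7, 1.5]
finger_gap: 0.0003
```

Emit:
jog_arm:
  steps:
    - [0.1,0,0.03,0,0,0,-1]
    - [0.1,0,0.03,0,0,0,-1]
    - [0.1,0,0.03,0,0,0,-1]
    - [0.1,0,0.03,0,0,0,-1]
    - [0.1,0,0.03,0,0,0,-1]

```text
time_s: 14.65
position: [0.5515, 0.0694, 0.0341]
orientation: [0.011, 0.988, -0.087, 0.13]
contact_force: [-1.8, 1.0, 2.6]
finger_gap: 0.0
```

Emit:
jog_arm:
  steps:
    - [0.1,0,0.03,0,0,0,-1]
    - [0.1,0,0.03,0,0,0,-1]
    - [0.1,0,0.03,0,0,0,-1]
    - [0.1,0,0.03,0,0,0,-1]
    - [0.1,0,0.03,0,0,0,-1]

```text
time_s: 15.15
position: [0.5542, 0.069, 0.0338]
orientation: [0.011, 0.988, -0.087, 0.127]
contact_force: [-49.6, 7.1, 36.2]
finger_gap: -0.0001
```

Emit:
jog_arm:
  steps:
    - [0.1,0,0.03,0,0,0,-1]
    - [0.1,0,0.03,0,0,0,-1]

```text
time_s: 15.35
position: [0.5549, 0.069, 0.0338]
orientation: [0.011, 0.988, -0.087, 0.125]
contact_force: [-73.5, 10.9, 52.7]
finger_gap: 0.0002
```

The tray hit its stop, and that push went further than it needed to. Backing off.

Emit:
jog_arm:
  steps:
    - [-0.4,0,-0.1,0,0,0,-1]
    - [-0.4,0,-0.1,0,0,0,-1]
    - [-0.5,0,-0.13,0,0,0,-1]
    - [-1,0,-0.26,0,0,0,-1]
    - [-1,0,-0.26,0,0,0,-1]

```text
time_s: 15.85
position: [0.5241, 0.0741, 0.0331]
orientation: [0.012, 0.988, -0.087, 0.13]
contact_force: [-0.3, 0.1, -0.2]
finger_gap: -0.0001
```

Emit:
jog_arm:
  steps:
    - [-1,0,-0.26,0,0,0,-1]
    - [-1,0,-0.26,0,0,0,-1]
    - [-1,0,-0.26,0,0,0,-1]

```text
time_s: 16.15
position: [0.4935, 0.0797, 0.0332]
orientation: [0.011, 0.988, -0.087, 0.13]
contact_force: [-0.3, -0.5, 0.7]
finger_gap: 0.0001
```

Run:
```python
from rig import status, imaging
import cv2, numpy as np
s=status.sense(); print(s["position"],s["contact_force"],s["joint_pos"])
for n in ("scene","top","wrist"):
    d=imaging.capture(n); cv2.imwrite(f"pics/{n}8.png",d["img"]); np.savez(f"{n}8.npz",p=s["position"],q=s["orientation"],**d)
    if n!="wrist":
        o=(165,110) if n=="scene" else (160,100)
        cv2.imwrite(f"pics/{n}8z.png",cv2.resize(d["img"][o[1]:o[1]+190,o[0]:o[0]+190],None,fx=3.1,fy=3.1,interpolation=cv2.INTER_CUBIC))
```

```text
[0.49349058 0.07974683 0.03321087] [-0.26504729 -0.49682352  0.68986756] [ 0.15846113 -0.30644751  2.18036862 -0.09980158  1.0219097   0.37619653]
```

View pics/scene8z.png

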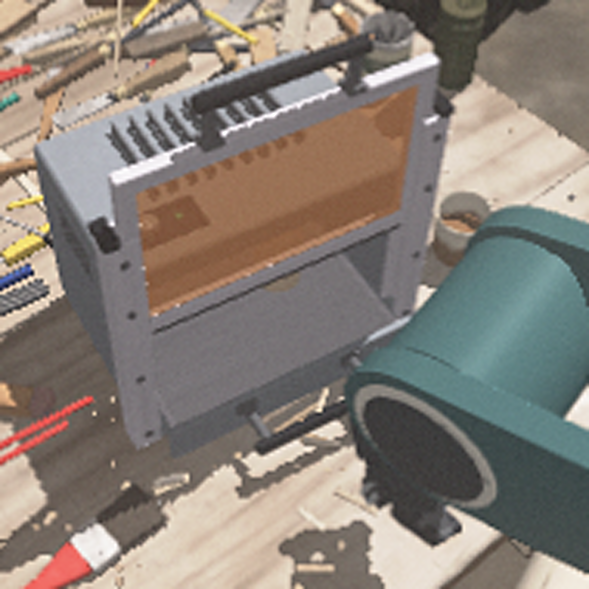

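View pics/wrist8.png

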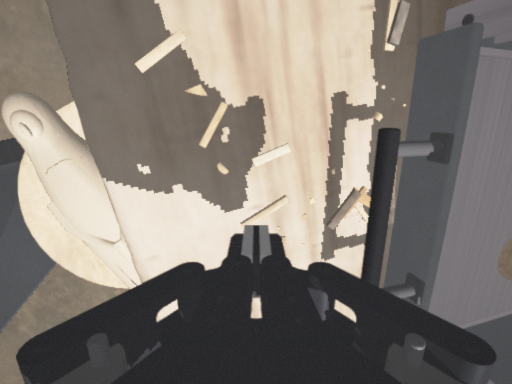

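View pics/top8z.png

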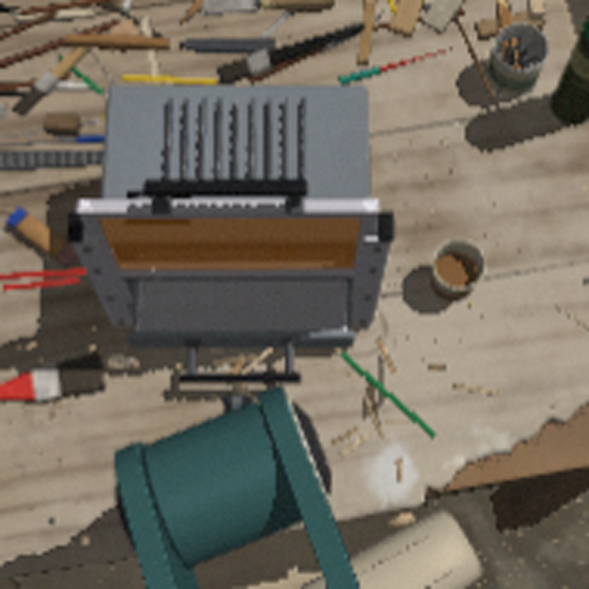

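The tray looks home in the top view, with the handle running from (180,379) to (299,379) in the crop. I'll measure it.

Run:
```python
from h import *
t=np.load("top8.npz");s=np.load("scene8.npz");w=np.load("wrist8.npz");W=wT(w)
T=lambda u,v:ray(t,((u+.5)/3.1-.5+160,(v+.5)/3.1-.5+100))
S=lambda u,v:ray(s,((u+.5)/3.1-.5+165,(v+.5)/3.1-.5+110))
b=np.array([.6443,.053]);ax=np.array([.9848,-.1736])
for n,x in (("L",tri([S(262,446),T(172,378),ray(w,(388,132),W)])),):print(n,x)
m=(plane(T(172,379),.042)+plane(T(301,379),.042))/2; print(m,(m[:2]-b)@ax)
p=plane(ray(w,(388,132),W),.044);print(p,(p[:2]-b)@ax)
for q in ((188,202),(300,190)):pass
a=tri([S(200,104),T(147,188)]);c=tri([S(372,44),T(305,187)]);print(a,c)
```

```text
L (array([0.57334142, 0.13019653, 0.05335354]), [np.float64(0.003535677110984928), np.float64(0.007056472174363951), np.float64(0.005036421336888725)])
[0.56815808 0.07181944 0.042     ] -0.07825161632557925
[0.57539647 0.1263642  0.044     ] -0.08059222120450722
(array([0.65351817, 0.11518101, 0.34766707]), [np.float64(0.001548852464437906), np.float64(0.0015488524644378925)]) (array([ 0.63173592, -0.00917266,  0.34661119]), [np.float64(0.0024697073984948775), np.float64(0.0024697073984948042)])
```

The tray is home, with its handle 78 mm in front of the sash plane. Next I rise, untilt and return over the lift bar.

Emit:
jog_arm:
  steps:
    - [0,0,-2,0,0,0,-1]
    - [0.6,0,-4,0,0,0,-1]
    - [1.1,0,-4.3,0,0,0,-1]
    - [1.1,0,-4.3,0,0,0,-1]
    - [1.1,0,-4.3,0,0,0,-1]

```text
time_s: 16.8
position: [0.4833, 0.0815, 0.228]
orientation: [0.011, 0.988, -0.087, 0.13]
contact_force: [0.7, 1.2, 0.5]
finger_gap: -0.0
```

Emit:
jog_arm:
  steps:
    - [1.1,0,-4.3,0,0,0,-1]
    - [1.1,0,-4.3,0,0,0,-1]
    - [1.1,0,-4.3,0,0,0,0]
    - [1.1,0,-4.3,0,0,0,1]
    - [1.1,0,-4.3,0,0,0,1]

```text
time_s: 17.3
position: [0.4809, 0.0819, 0.4498]
orientation: [0.011, 0.988, -0.087, 0.13]
contact_force: [0.6, 1.0, 0.7]
finger_gap: 0.0436
```

Emit:
jog_arm:
  steps:
    - [0,0,0,0,-7.5,0,1]
    - [0,0,0,0,-7.3,0,1]
    - [0,0,0,0,0,0,1]

```text
time_s: 17.6
position: [0.4828, 0.0816, 0.4463]
orientation: [0.0, 0.996, -0.089, -0.001]
contact_force: [1.1, 0.1, -0.4]
finger_gap: 0.0849
```

Run:
```python
from rig import status, imaging
import cv2, numpy as np
from h import *
s=status.sense(); print(s["position"],s["orientation"],s["contact_force"],s["joint_pos"])
d={"p":np.array(s["position"]),"q":s["orientation"]}
print(intool(d,(.6443,.053,.346)))
q=s["orientation"];print(R.from_quat([q[1],q[2],q[3],q[0]]).as_matrix().round(4))
for n in ("scene","wrist"):
    d=imaging.capture(n); cv2.imwrite(f"pics/{n}9.png",d["img"]); np.savez(f"{n}9.npz",p=s["position"],q=s["orientation"],**d)
```

```text
[0.4827907  0.08162838 0.44630486] [ 3.13233645e-04  9.96075168e-01 -8.85001724e-02 -1.37116305e-03] [ 1.05722855  0.09129818 -0.42117466] [ 1.15423989e-01 -2.56531146e-01  1.44855073e+00 -6.22811080e-05
  1.95238545e+00  2.92633269e-01]
[ 0.16429452 -0.00038187  0.09986525]
[[ 9.843e-01 -1.763e-01 -2.800e-03]
 [-1.763e-01 -9.843e-01 -4.000e-04]
 [-2.700e-03  9.000e-04 -1.000e+00]]
```

View pics/wrist9.png

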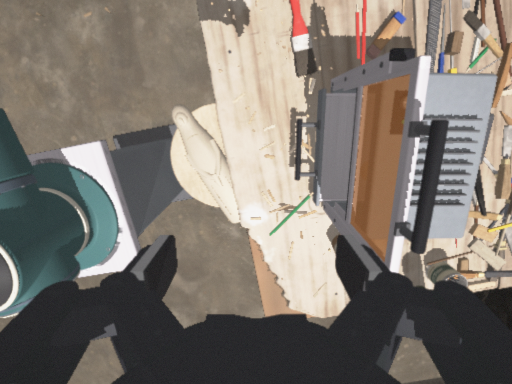

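View pics/scene9.png

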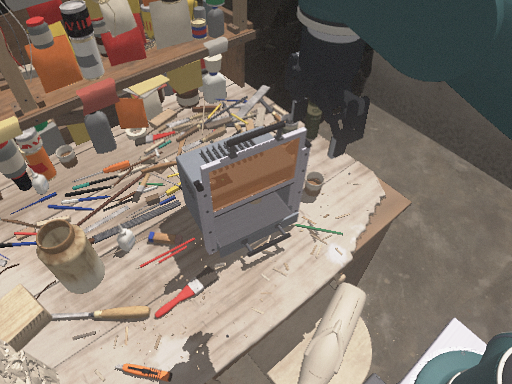

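Emit:
jog_arm:
  steps:
    - [2.4,0,0,0,0,0,1]
    - [4.5,0,0,0,0,0,1]
    - [4.5,0,0,0,0,0,1]
    - [3.5,0,0,0,0,0,1]
    - [1.5,0,0,0,0,0,1]

```text
time_s: 18.2
position: [0.6443, 0.0529, 0.4474]
orientation: [0.001, 0.996, -0.088, 0.002]
contact_force: [-0.9, 0.1, -1.4]
finger_gap: 0.0857
```

Emit:
jog_arm:
  steps:
    - [0,0,0,0,0,0,1]
    - [0,0,0,0,0,0,1]

```text
time_s: 18.4
position: [0.6417, 0.0535, 0.4489]
orientation: [0.0, 0.996, -0.088, 0.003]
contact_force: [0.3, -0.2, -0.3]
finger_gap: 0.0852
```

Run:
```python
from rig import status, imaging
import cv2, numpy as np
from h import *
s=status.sense(); print(s["position"],s["orientation"],s["contact_force"])
w=imaging.capture("wrist");cv2.imwrite("pics/w10.png",w["img"]);w["p"]=np.array(s["position"]);w["q"]=s["orientation"];np.savez("w10.npz",**w)
print(intool(w,(.6443,.053,.345)))
d=imaging.capture("scene")
c=d["img"][150:260,190:310].astype(float); c=np.clip((c-20)*1.8,0,255).astype(np.uint8)
cv2.imwrite("pics/s10.png",cv2.resize(c,None,fx=5,fy=5,interpolation=cv2.INTER_CUBIC))
```

```text
[0.64171723 0.05349173 0.44889084] [ 2.37102265e-04  9.96125132e-01 -8.79074209e-02  2.63620017e-03] [ 0.30876102 -0.24702403 -0.30485891]
[2.07897376e-03 3.08739574e-05 1.03903305e-01]
```

View pics/w10.png

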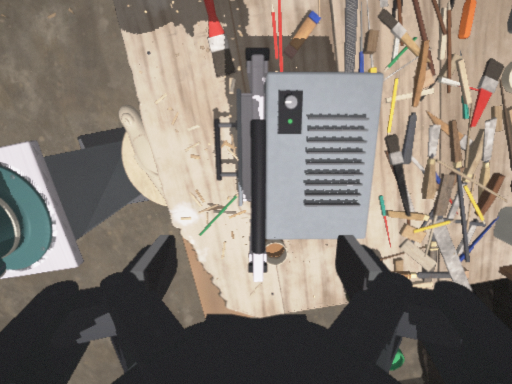

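View pics/s10.png

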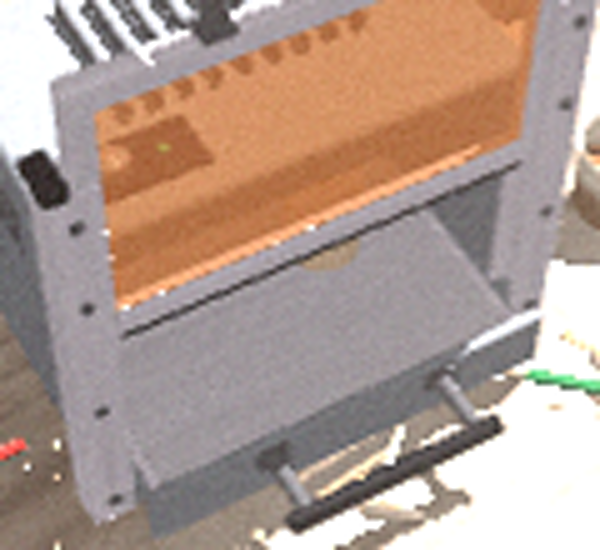

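The cup's round foot shows under the raised sash at about (330,260) in the enlarged crop. Now I descend on the bar.

Run:
```python
from h import *
s=np.load("scene9.npz")
p=plane(ray(s,(256,203.6)),.036);print("foot front",p, "expected centre",[.7125,-.0015])
o=s["cam_to_world"][:3,3];v=(p-o)[:2];v/=np.linalg.norm(v);print(p[:2]+.022*v)
```

```text
foot front [0.69159262 0.00443372 0.036     ] expected centre [0.7125, -0.0015]
[ 0.70796409 -0.01026236]
```

Emit:
jog_arm:
  steps:
    - [0.2,0,2,0,0,0,1]
    - [0,0,3,0,0,0,1]
    - [0,0,3,0,0,0,1]
    - [0,0,2.5,0,0,0,1]
    - [0,0,1.2,0,0,0,1]

```text
time_s: 19.0
position: [0.6436, 0.0531, 0.3298]
orientation: [0.0, 0.996, -0.088, 0.001]
contact_force: [-0.1, 0.3, -0.7]
finger_gap: 0.0852
```

Emit:
jog_arm:
  steps:
    - [0,0,0,0,0,0,1]
    - [0,0,0,0,0,0,0]
    - [0,0,0,0,0,0,-0.4]

```text
time_s: 19.3
position: [0.6449, 0.0529, 0.3333]
orientation: [0.0, 0.996, -0.088, 0.003]
contact_force: [-1.0, -0.1, -0.7]
finger_gap: 0.0589
```

Emit:
jog_arm:
  steps:
    - [0,0,0.3,0,0,0,-0.6]
    - [0,0,0,0,0,0,-1]
    - [0,0,0,0,0,0,-1]
    - [0,0,0,0,0,0,-1]
    - [0,0,0,0,0,0,-1]

```text
time_s: 19.8
position: [0.6444, 0.0529, 0.3285]
orientation: [0.0, 0.996, -0.088, 0.001]
contact_force: [-5.6, 0.5, 1.2]
finger_gap: 0.0115
```

Emit:
jog_arm:
  steps:
    - [0,0,0,0,0,0,-1]
    - [0,0,0,0,0,0,-1]
    - [0,0,0,0,0,0,-1]

```text
time_s: 20.1
position: [0.6444, 0.0529, 0.3285]
orientation: [0.0, 0.996, -0.088, 0.001]
contact_force: [-5.6, -0.3, 1.3]
finger_gap: 0.0115
```

Emit:
jog_arm:
  steps:
    - [0,0,0.2,0,0,0,-1]
    - [0,0,0.4,0,0,0,-1]
    - [0,0,0.6,0,0,0,-1]
    - [0,0,0.6,0,0,0,-1]
    - [0,0,0.6,0,0,0,-1]

```text
time_s: 20.6
position: [0.6444, 0.0529, 0.3048]
orientation: [0.0, 0.996, -0.088, 0.002]
contact_force: [-7.1, -0.3, 4.4]
finger_gap: 0.0111
```

Emit:
jog_arm:
  steps:
    - [0,0,0.6,0,0,0,-1]
    - [0,0,0.6,0,0,0,-1]
    - [0,0,0.6,0,0,0,-1]
    - [0,0,0.6,0,0,0,-1]
    - [0,0,0.6,0,0,0,-1]

```text
time_s: 21.1
position: [0.6444, 0.0529, 0.2747]
orientation: [0.0, 0.996, -0.088, 0.001]
contact_force: [-8.3, 1.0, 4.7]
finger_gap: 0.0114
```

Emit:
jog_arm:
  steps:
    - [0,0,0.6,0,0,0,-1]
    - [0,0,0.6,0,0,0,-1]
    - [0,0,0.6,0,0,0,-1]
    - [0,0,0.6,0,0,0,-1]
    - [0,0,0.5,0,0,0,-1]

```text
time_s: 21.6
position: [0.6444, 0.0529, 0.2455]
orientation: [0.0, 0.996, -0.088, 0.001]
contact_force: [-9.3, 0.8, 4.1]
finger_gap: 0.0117
```

Slowing for the last 22 mm.

Emit:
jog_arm:
  steps:
    - [0,0,0.4,0,0,0,-1]
    - [0,0,0.4,0,0,0,-1]
    - [0,0,0.3,0,0,0,-1]
    - [0,0,0.3,0,0,0,-1]
    - [0,0,0.2,0,0,0,-1]

```text
time_s: 22.1
position: [0.6444, 0.0529, 0.2295]
orientation: [0.0, 0.996, -0.088, 0.001]
contact_force: [-10.3, 0.7, 4.4]
finger_gap: 0.0112
```

Emit:
jog_arm:
  steps:
    - [0,0,0.1,0,0,0,-1]
    - [0,0,0.1,0,0,0,-1]
    - [0,0,0.1,0,0,0,-1]

```text
time_s: 22.4
position: [0.6444, 0.0529, 0.2267]
orientation: [0.0, 0.996, -0.088, 0.001]
contact_force: [-9.6, 0.5, 4.2]
finger_gap: 0.0115
```

Emit:
jog_arm:
  steps:
    - [0,0,0.1,0,0,0,-1]
    - [0,0,0.1,0,0,0,-1]
    - [0,0,0.1,0,0,0,-1]

```text
time_s: 22.7
position: [0.6445, 0.0529, 0.2237]
orientation: [0.0, 0.996, -0.088, 0.001]
contact_force: [-9.2, 1.5, 15.3]
finger_gap: 0.0112
```

Emit:
jog_arm:
  steps:
    - [0,0,0.1,0,0,0,-1]
    - [0,0,0,0,0,0,-1]

```text
time_s: 22.9
position: [0.6445, 0.0529, 0.2237]
orientation: [0.0, 0.996, -0.088, 0.001]
contact_force: [-12.0, 1.5, 10.7]
finger_gap: 0.0116
```

Emit:
jog_arm:
  steps:
    - [0,0,0.1,0,0,0,-1]
    - [0,0,0.1,0,0,0,-1]

```text
time_s: 23.1
position: [0.6446, 0.0529, 0.2235]
orientation: [0.0, 0.996, -0.088, 0.002]
contact_force: [-20.6, -0.6, 31.3]
finger_gap: 0.0117
```

The sash is on its lower stop: z is fixed and the force rises. I ease off, release and withdraw.

Emit:
jog_arm:
  steps:
    - [0,0,-0.2,0,0,0,-1]
    - [0,0,0,0,0,0,-0.5]
    - [0,0,0,0,0,0,0]
    - [0,0,0,0,0,0,0.6]
    - [0,0,0,0,0,0,1]

```text
time_s: 23.6
position: [0.6452, 0.0527, 0.2222]
orientation: [0.0, 0.996, -0.088, 0.002]
contact_force: [0.7, 0.8, -0.2]
finger_gap: 0.0645
```

Emit:
jog_arm:
  steps:
    - [0,0,0,0,0,0,1]
    - [0,0,0,0,0,0,1]
    - [0,0,0,0,0,0,1]
    - [0,0,-1,0,0,0,1]
    - [0,0,-3,0,0,0,1]

```text
time_s: 24.1
position: [0.6442, 0.0528, 0.2606]
orientation: [0.0, 0.996, -0.088, -0.0]
contact_force: [-1.1, 0.2, 0.6]
finger_gap: 0.0853
```

Emit:
jog_arm:
  steps:
    - [0,0,-4,0,0,0,1]
    - [0,0,-4,0,0,0,1]
    - [0,0,-3,0,0,0,1]
    - [0,0,-1,0,0,0,1]
    - [0,0,0,0,0,0,1]

```text
time_s: 24.6
position: [0.6447, 0.0528, 0.3842]
orientation: [-0.0, 0.996, -0.088, 0.003]
contact_force: [-0.9, 0.3, -0.2]
finger_gap: 0.0855
```

Run:
```python
from rig import status, imaging
import cv2, numpy as np
from h import *
s=status.sense(); print(s["time_s"],s["position"],s["contact_force"])
for n in ("scene","top","wrist"):
    d=imaging.capture(n); np.savez(f"{n}11.npz",p=s["position"],q=s["orientation"],**d)
    cv2.imwrite(f"pics/{n}11.png",d["img"])
    if n!="wrist":
        o=(165,110) if n=="scene" else (160,100)
        cv2.imwrite(f"pics/{n}11z.png",cv2.resize(d["img"][o[1]:o[1]+190,o[0]:o[0]+190],None,fx=3.1,fy=3.1,interpolation=cv2.INTER_CUBIC))
```

```text
24.6 [0.64469091 0.05283448 0.38420956] [-0.94047152  0.30078591 -0.18078705]
```

View pics/scene11z.png

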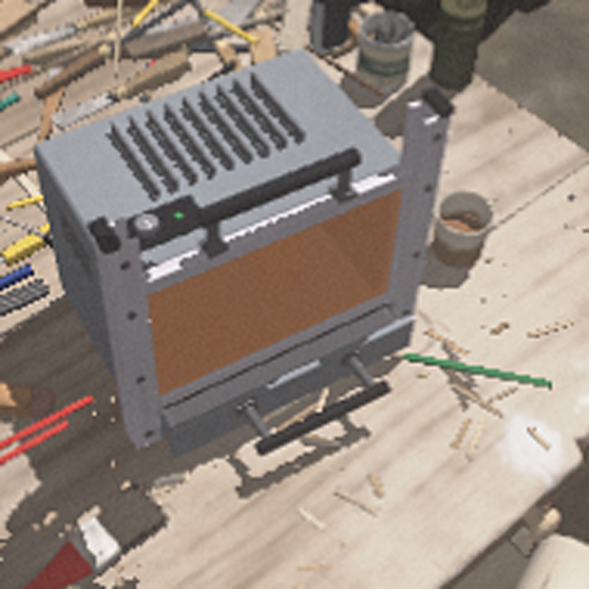

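View pics/top11z.png

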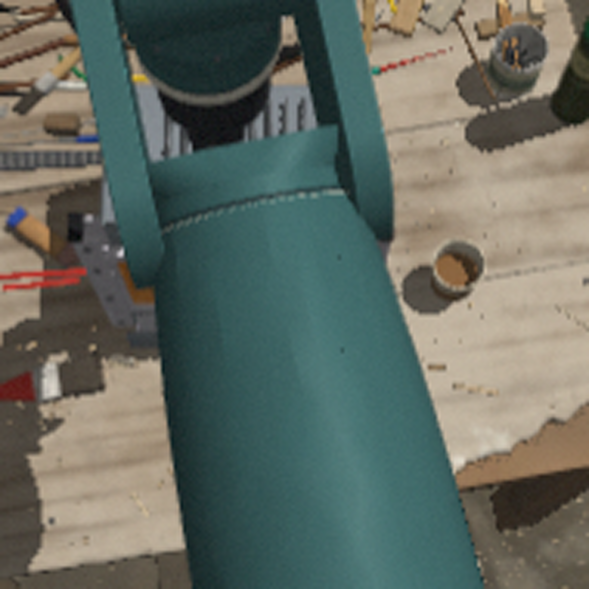

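View pics/wrist11.png

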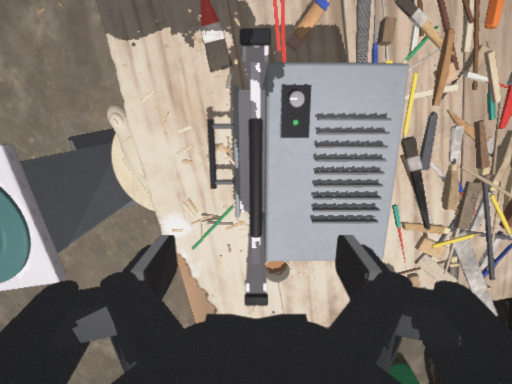

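Run:
```python
from h import *
s=np.load("scene11.npz");w=np.load("wrist11.npz");W=wT(w)
S=lambda u,v:ray(s,((u+.5)/3.1-.5+165,(v+.5)/3.1-.5+110))
b=np.array([.6443,.053]);ax=np.array([.9848,-.1736])
print(tri([S(356,158),ray(w,(256,236),W)]), tri([S(205,210),ray(w,(256,120),W)]))
for a,c in (((262,445),(212,120)),((388,388),(213,186))):
    x,e=tri([S(*a),ray(w,c,W)]);print(x,e,(x[:2]-b)@ax)
```

```text
(array([ 0.63459853, -0.01273079,  0.23630219]), [np.float64(0.0011558580319261417), np.float64(0.00115585803192608)]) (array([0.65604024, 0.11415187, 0.24725444]), [np.float64(0.0021113345646889907), np.float64(0.0021113345646889925)])
[0.58114237 0.1235704  0.04111742] [np.float64(0.0027457087139964517), np.float64(0.0027457087139962835)] -0.07444865277837034
[0.55702003 0.00674224 0.03849614] [np.float64(0.0022346693743343603), np.float64(0.0022346693743345793)] -0.07792296516364901
```

```bash
python3 -c "
from rig import ctrl; print(ctrl.close_job())"
```

```text
the job is handed in; nothing more can be done
None
```

The job is done and handed in at about 25 s. I lifted the sash by its bar to the upper stop, pushed the tray home by its handle with the fingers closed, then lowered the sash gently to its lower stop and withdrew.

**Sash:** The final two-view check puts the lift bar at about 0.242 m, against 0.240 m when shut. The two bar ends read 0.236 and 0.247 m, so that image check is only good to several millimetres. The better evidence is the stop: the sash moved down 105 mm, then its height stayed fixed while the force rose to about 31 N.

**Tray:** Its handle measured 74 and 78 mm in front of the sash plane at its two ends, against 78 mm when home. An earlier check with the sash still up gave 78 mm.

**Cup:** Before I lowered the sash, its foot was visible about 10 mm from where I expected it, and it looked upright. It cannot be seen now that the sash is shut, so I have not confirmed it since.

**Things beside the box:** The robot never came near the pot, brush or sanding block, and they appear unmoved in the last pictures.

**One fault:** I pushed too long at the tray's stop, and the wrist force reached about 90 N. That is under the 120 N limit and was at the fingertips, but it was more than the task needed.

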